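Click the film viewer's selector round to the green filter and light the lamp

ROBOT

A 6-joint arm with a two-finger parallel gripper is mounted at the origin on the work surface. World frame = base frame: x ahead of the robot, y to its left, z up, the work surface at z = 0. Lengths are in m, angles in rad, forces in N, time in s.
With the tool pointing down it reaches from about 0.25 to 0.725 m from the base axis. Payload 9.7 kg.
Tool frame: the origin (TCP) lies between the finger pads; the fingertips stand 8 mm ahead of it and the grasp point (between the pads) lies 11 mm behind it; z points along the fingers, y is the line along which they close (so a half turn about z gives the same grasp; the last joint's range is limited). The gripper opens to 85 mm and grips with 20 to 120 N. Pads are 22 mm wide; open, the fingers measure 114 mm over their backs; the gripper's body (76 mm by 85 mm) begins 54 mm behind the grasp point. The pads swing forward as they close: fully open they stand 13 mm farther back than shut.
Start: joints at [1.184, 0.087, 0.176, 1.66, 0, 1.571], TCP at [0.207, 0.509, 0.239] pointing down, gripper open.
Joint ranges: [-3.13, 3.13], [-0.85, 1.81], [-1.15, 1.24], [-2.2, 2.28], [-1.44, 1.52], [-3.14, 3.14]. Speed limits (rad/s): [2.22, 2.22, 2.57, 3.14, 3.14, 3.14].

INTERFACE

Orientations are given as a unit quaternion [w, x, y, z].
In Python, from bench import ctrl gives the robot as it stands. The module is installed in compiled form; this text tells all that it offers.
- The arm moves only by the shell command python3 -m jog 'ROWS' [FORCE]. ROWS is JSON, a list of rows, each a list of 3 entries, a list of its own where there are three numbers: the shift along the tool's x, y, z in m, then the turn, a rotation vector about the tool's x, y, z in degrees, then the opening, from -1 (shut) to 1 (fully open). In form: [[[tx, ty, tz], [wx, wy, wz], grip], ...]. A call has 1 to 20 rows; each row shifts and turns the commanded pose from where the row before left it, along the tool's axes as they then stand; what a row does not reach is not made up. A row lasts 1/10 s, in which the tool goes at most 50 mm and 8.59 degrees, less where a joint would pass 70% of its speed; a pose out of reach is approached as far as the arm can. A call with a gripper value outside its range is refused whole. The fingers move at their own pace and stop on an object; FORCE is the grip in N (left out, the last holds). Time passes only in rows, so rows that do not move let the fingers close. It gives the time, the measured TCP pose, the force, the opening and the grip force at its end, in the units of the state.
- ctrl.state(): the state, without advancing time (a new reading comes with each control period).
- ctrl.grab_frame(name): name is "scene" or "side" or "wrist"; returns a dict with "color" (384x512x3 uint8, red, green, blue), "mtx" (3x3 intrinsics, pixels), "R" (3x3) and "t" (3): a world point X has camera coordinates R X + t; the wrist camera has in their place "tool_from_camera" (4x4, takes a point from camera to tool coordinates, whose origin is the TCP and whose axes are the flange's). Camera axes: x right, y down, z forward; pixel columns grow to the right and rows downward; lengths in m; the calibration is good to about 2 mm. A picture is of the moment at which its call begins: read the wrist's pose just before it. There is no depth.
- ctrl.finish_job(): hands the job in; it is judged then, once.
The state is a dict: "time": time; "joints": joint angles; "qvel": joint speeds; "joint_torque": joint torques, N m; "tcp_pos": TCP position; "tool_rot": TCP orientation; "force": force on the tool from outside, world axes, zero at the start; "moment": the same for the moment, N m; "finger_gap": finger opening in m; "gripper_force": force on a finger pad.
Only numpy, scipy, OpenCV 4.12 (cv2) and the standard library are available. Lean on these libraries where they do the work, as an engineer would, in place of code of your own. Each camera call takes 0.05 s, during which the arm holds its last target. There are 200 camera calls.

TASK

Set the film viewer to its green filter: with a fingertip push the orange tab so that the round selector clicks round until its white pointer rests at the green mark, and then press the white lamp button fully down and let it come up again. Only push: never pinch the tab, and do not press the lamp button before the green filter is in. Leave the tins, jar, tape roll, film core and loupe where they are.

Things in the scene. Friction and masses are not known exactly. Their poses are not given: they have to be found in the camera images.
- disc_centre (a point): centre of the selector disc's top face, on its vertical turning axis, 60 mm above the table. The disc is black, 140 mm across and 15 mm thick, on the flat top of the fixed grey film viewer (240 x 240 mm, top 45 mm above the table; its place and yaw vary). A plain aluminium boss, 32 mm across and 6 mm high, is at the disc's middle; five round filter windows lie flush around it. x and y axes turn with the disc; the pointer and tab lie along its -x
- tab (a point): centre of the orange upright tab that stands on the disc: 60 mm from the turning axis on the same radius as the pointer, 26 mm long radially, 12 mm thick along the turning direction, 40 mm tall (60 to 100 mm above the table; this point is at 80 mm). Pushing the broad side that is on the robot's left at the start turns the selector counter-clockwise, pushing the other turns it clockwise; never press on two opposite sides at once
- pointer (a point): tip of the white pointer nose on the disc's rim, 80 mm from the turning axis, at the tab's angle; a white line on the disc's top leads to it
- selector (a joint): turn of the selector in rad, positive counter-clockwise seen from above, stops at -1.65 and +1.65. It clicks into five positions 0.698 rad (40 degrees) apart: 0 (start, white mark), -1.396, -0.698, 0.698, 1.396 (the coloured marks). Between two positions it resists with at most about 7 N at the tab; past half-way it runs forward by itself into the next one, and it comes to rest within about 0.03 rad of the click
- mark_green: green button-like disc, 22 mm across and 3 mm high, fixed on the viewer's top 88 mm from the selector's axis; origin at the centre of its underside. THE WANTED POSITION. Which coloured mark is at which of the four positions changes from start to start
- mark_blue: blue button-like disc, 22 mm across and 3 mm high, fixed on the viewer's top 88 mm from the selector's axis; origin at the centre of its underside. Which coloured mark is at which of the four positions changes from start to start
- mark_yellow: yellow button-like disc, 22 mm across and 3 mm high, fixed on the viewer's top 88 mm from the selector's axis; origin at the centre of its underside. Which coloured mark is at which of the four positions changes from start to start
- mark_red: red button-like disc, 22 mm across and 3 mm high, fixed on the viewer's top 88 mm from the selector's axis; origin at the centre of its underside. Which coloured mark is at which of the four positions changes from start to start
- lamp_button_top (a point): centre of the top face of the white lamp button (26 mm across, in a black housing on the viewer's top, on the far side of the disc, 94 mm from the selector's axis, opposite the white mark); it goes down with the button
- lamp_button (a joint): travel of the lamp button in m, 0 up, 0.006 fully down; a spring returns it; fully down takes about 5 N
- tin_a: round steel film tin, 102 mm across, 30 mm high, loose on the table; origin at the centre of its underside; leave it alone
- tin_b: round brass-coloured film tin, 86 mm across, 35 mm high, loose on the table; origin at the centre of its underside; leave it alone
- film_core: white plastic film core (ring), 46 mm across, 16 mm high, loose on the viewer's top at a far corner, left of the lamp button; origin at the centre of its underside; leave it alone
- loupe: black loupe, 36 mm across, 34 mm high, loose on the viewer's top at a far corner, right of the lamp button; origin at the centre of its underside; leave it alone
- tape_roll: clear roll of splicing tape, 60 mm across, 18 mm high, loose on the table; origin at the centre of its underside; leave it alone
- jar: glass jar, 68 mm across, 85 mm high, loose on the table; origin at the centre of its underside; leave it alone

How it is judged:
On the way, in this order (a step that is already met when the one before it is completed fails the run):
1. the selector's pointer rests at the green mark (horizontal distance between pointer and mark_green below 0.013 m and velocity of joint selector between -0.15 and 0.15 rad/s), for 0.2 s.
2. the lamp button is pressed fully down with the pointer at the green mark (horizontal distance between pointer and mark_green below 0.013 m and value of joint lamp_button above 0.0045 m), for 0.03 s.
At the end, for the whole second after the job is handed in: The pointer's tip is within 13 mm (seen from above) of the centre of the green mark (8 mm apart when exactly in line, so about 7 degrees either way), the selector is at rest, and the lamp button is up again (less than 1.5 mm down) (horizontal distance between pointer and mark_green below 0.013 m and velocity of joint selector between -0.05 and 0.05 rad/s and value of joint lamp_button below 0.0015 m); the robot touches nothing.
It fails at once if the lamp button is pressed (over 3 mm) while the pointer is not at the green mark (value of joint lamp_button above 0.003 m and horizontal distance between pointer and mark_green above 0.016 m).
It fails at once if the tab is pinched: fingers press on two opposite faces at once (contact force between each of selector_c3, selector_c4 and the fingers above 0.5 N or contact force between each of selector_c5, selector_c6 and the fingers above 0.5 N).
It fails at once if a bystander (tin, jar, tape roll, film core, loupe) is moved by more than 20 mm, or lifted (distance of any of tin_a, tin_b, film_core, loupe, tape_roll, jar from where it was at the start of the episode above 0.02 m).
It also fails if it takes over 48 s, if anything falls off the work surface, if the arm or the gripper's body presses on something with over 40 N, if the wrist force passes 120 N, or if a joint passes its speed limit or range.

## Working session

There is one attempt and no reset: what is moved stays moved. The work goes in short steps, Python scripts to look and compute and a shell command to move; the robot and the scene stay as the last step left them, time stands still between calls to the robot, and variables do not carry over. Pictures are saved under pics/ and viewed, at most 10 in all, crops included, and the job is handed in when it is done.

```bash
mkdir -p pics; python3 - <<'E'
from bench import ctrl
import cv2,numpy as np
s=ctrl.state();print(s['tcp_pos'],s['tool_rot'],s['finger_gap'],s['time'])
for n in("scene","side"):
    f=ctrl.grab_frame(n);cv2.imwrite(f"pics/{n}0.png",f["color"][...,::-1]);np.savez(f"pics/{n}0.npz",**f)
    print(n,-f["R"].T@f["t"])
E
```

```text
[0.20739034 0.50915793 0.23857538] [-1.49127080e-04  1.92231058e-01  9.81349459e-01 -6.60944148e-04] 0.08490662093682214 0.0
scene [ 1.08340712 -0.37078042  0.80262507]
side [ 0.54625868 -0.79986853  0.82506515]
```

View pics/scene0.png

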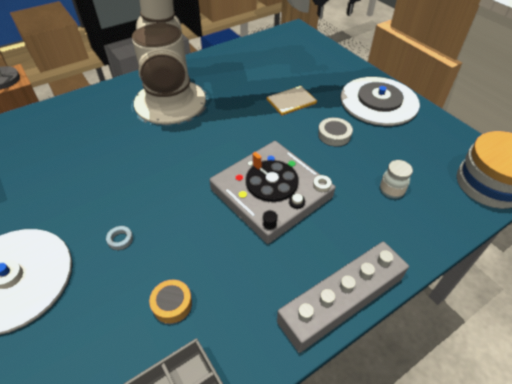

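View pics/side0.png

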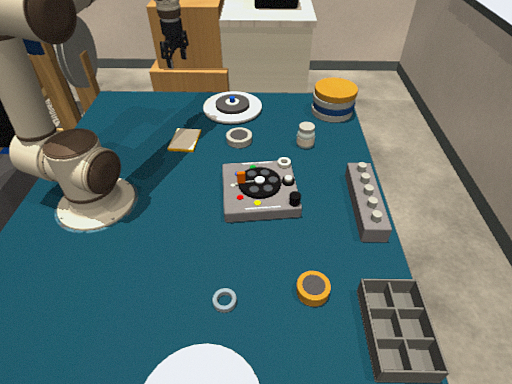

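Scene picture: the disc is at (272,179), tab (257,158), green mark (291,163), blue (270,158), red (239,178), yellow (243,195) and lamp (298,201). In the side picture green is at (253,166), which is the second click clockwise. Next I measure these.

```bash
cat > h.py <<'E'
import numpy as np,cv2
def ray(f,u,v,z):
    R,t,K=f["R"],f["t"],f["mtx"]; c=-R.T@t; d=R.T@np.linalg.inv(K)@[u,v,1]
    return (c+d*(z-c[2])/d[2])[:2]
E
python3 - <<'E'
from h import *
rng={'green':((45,80),.048),'blue':((105,125),.048),'yellow':((27,34),.048),'red':((0,4),.048),'tab':((6,18),.08)}
box={'scene':(205,140,340,240),'side':(218,155,305,225)}
for n in box:
    f=np.load(f"pics/{n}0.npz"); x0,y0,x1,y1=box[n]
    hsv=cv2.cvtColor(f["color"],cv2.COLOR_RGB2HSV)[y0:y1,x0:x1]
    P={}
    for k,((a,b),z) in rng.items():
        m=((hsv[...,0]>=a)&(hsv[...,0]<=b)&(hsv[...,1]>150)&(hsv[...,2]>90)).astype(np.uint8)
        N,_,st,ce=cv2.connectedComponentsWithStats(m)
        if N<2: print(n,k,'none');continue
        i=1+st[1:,4].argmax(); u,v=ce[i]+[x0,y0]; P[k]=ray(f,u,v,z); print(n,k,(u.round(1),v.round(1)),st[i,4],P[k].round(4))
    # circle fit of centre through marks, r=.088
    from scipy.optimize import least_squares
    M=[P[k] for k in('green','blue','yellow','red') if k in P]
    c=least_squares(lambda c:[np.hypot(*(p-c))-.088 for p in M],np.mean(M,0)).x
    print(n,'centre',c.round(4),{k:np.degrees(np.arctan2(*(p-c)[::-1])).round(1) for k,p in P.items()})
f=np.load("pics/scene0.npz")
for nm,b in(("scene",(298,201)),("scene boss",(272,177))): print(nm,ray(f,*b,.066))
E
```

```text
scene green (np.float64(291.1), np.float64(163.4)) 17 [0.507  0.1314]
scene blue (np.float64(270.6), np.float64(158.2)) 25 [0.4593 0.0961]
scene yellow (np.float64(242.3), np.float64(194.1)) 28 [ 0.5266 -0.0395]
scene red (np.float64(239.0), np.float64(177.0)) 31 [ 0.4714 -0.0148]
scene tab (np.float64(256.8), np.float64(160.1)) 102 [0.4713 0.0419]
scene centre [0.5332 0.0479] {'green': np.float64(107.4), 'blue': np.float64(146.8), 'yellow': np.float64(-94.3), 'red': np.float64(-134.6), 'tab': np.float64(-174.5)}
side green (np.float64(252.1), np.float64(166.3)) 15 [0.505  0.1329]
side blue (np.float64(235.3), np.float64(173.7)) 3 [0.4497 0.0935]
side yellow (np.float64(257.0), np.float64(202.2)) 27 [ 0.5256 -0.0395]
side red (np.float64(239.6), np.float64(196.8)) 25 [ 0.4705 -0.0165]
side tab (np.float64(240.7), np.float64(176.7)) 96 [0.4719 0.0423]
side centre [0.5273 0.049 ] {'green': np.float64(104.9), 'blue': np.float64(150.2), 'yellow': np.float64(-91.1), 'red': np.float64(-130.9), 'tab': np.float64(-173.0)}
scene [0.63451885 0.05460531]
scene boss [0.53320493 0.04794736]
```

```bash
python3 -m jog '[[[-0.023,-0.019,0],[0,0,0],-1],[[-0.023,-0.019,0],[0,0,0],-1],[[-0.023,-0.019,0],[0,0,0],-1],[[-0.023,-0.019,0],[0,0,0],-1],[[-0.023,-0.019,0],[0,0,0],-1],[[-0.023,-0.019,0],[0,0,0],-1],[[-0.023,-0.019,0],[0,0,0],-1],[[-0.023,-0.019,0],[0,0,0],-1],[[-0.023,-0.019,0],[0,0,0],-1],[[-0.023,-0.019,0],[0,0,0],-1],[[-0.023,-0.019,0],[0,0,0],-1],[[-0.023,-0.019,0],[0,0,0],-1],[[-0.023,-0.019,0],[0,0,0],-1],[[-0.023,-0.019,0],[0,0,0],-1],[[-0.023,-0.019,0],[0,0,0],-1],[[-0.023,-0.019,0],[0,0,0],-1],[[-0.023,-0.019,0],[0,0,0],-1],[[-0.023,-0.019,0],[0,0,0],-1],[[-0.023,-0.019,0],[0,0,0],-1],[[0,0,0],[0,0,-6],-1]]'
python3 - <<'E'
from bench import ctrl
import cv2
s=ctrl.state();print(s['tcp_pos'],s['tool_rot'],s['joints'],s['time'])
f=ctrl.grab_frame("wrist");cv2.imwrite("pics/w1.png",f["color"][...,::-1]);print(f["tool_from_camera"],f["mtx"])
E
```

```text
time: 2.1
tcp_pos: [0.4769, 0.0077, 0.2384]
tool_rot: [-0.0, 0.142, 0.99, -0.0]
force: [0.1, 0.7, -1.0]
finger_gap: -0.0003
gripper_force: 0.0
[0.47693811 0.00774433 0.23844529] [-4.52445568e-04  1.41619622e-01  9.89920972e-01 -3.84366356e-04] [ 1.65939296e-02 -8.63863257e-02  9.43470183e-04  1.65914112e+00
 -6.16077073e-04  3.00788964e-01] 2.1
[[ 1.60428084e-04 -9.53010554e-01 -3.02937052e-01  7.85426404e-02]
 [ 9.99999526e-01  4.43802073e-04 -8.66582840e-04  1.19034489e-03]
 [ 9.60306684e-04 -3.02936770e-01  9.53010174e-01 -1.34495443e-01]
 [ 0.00000000e+00  0.00000000e+00  0.00000000e+00  1.00000000e+00]] [[327.53300645   0.         257.36173606]
 [  0.         327.53300645 189.37442306]
 [  0.           0.           1.        ]]
```

View pics/w1.png

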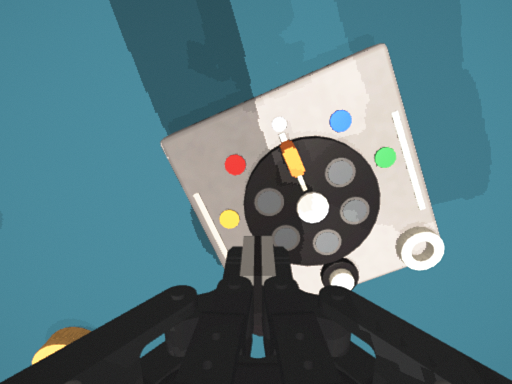

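The wrist picture shows the boss at (313,207), the tab (292,158), pointer (280,133), green (385,157) and lamp (342,280). I refine the poses from it.

```bash
python3 - <<'E'
from h import *
from scipy.spatial.transform import Rotation as Ro
T=np.array([[1.604e-4,-.95301,-.302937,.0785426],[1,4.438e-4,-8.666e-4,.00119],[9.603e-4,-.302937,.95301,-.134495],[0,0,0,1]])
K=np.array([[327.533,0,257.36],[0,327.533,189.37],[0,0,1]])
Q=Ro.from_quat([-4.52e-4,.14162,.98992,-3.84e-4],scalar_first=True).as_matrix()
Rc=Q@T[:3,:3]; c=Q@T[:3,3]+[.47694,.00774,.23845]
f=dict(R=Rc.T,t=-Rc.T@c,mtx=K)
b=ray(f,313,207,.066)
for n,p,z in(('white',(280,125),.048),('ptr',(282,136),.06),('green',(385,157),.048),('blue',(341,121),.048),('red',(235,164),.048),('yellow',(229,219),.048),('lamp',(342,280),.068)):
    P=ray(f,*p,z);d=P-b;print(n,P.round(4),np.hypot(*d).round(4),np.degrees(np.arctan2(d[1],d[0])).round(1))
print(b); print('tool y',np.degrees(np.arctan2(Q[1,1],Q[0,1])))
E
```

```text
white [0.4434 0.0414] 0.0857 -173.3
ptr [0.4524 0.0401] 0.077 -171.6
green [0.5039 0.1347] 0.0869 106.5
blue [0.4564 0.0995] 0.0868 146.3
red [ 0.4684 -0.0127] 0.0879 -133.2
yellow [ 0.5242 -0.037 ] 0.0885 -92.8
lamp [0.6177 0.0618] 0.0897 6.7
[0.52859676 0.05141083]
tool y 73.71680318644796
```

```bash
python3 -m jog '[[[0,0,0],[0,0,-7.6],-1],[[0,0,0],[0,0,-7.6],-1],[[0,0,0],[0,0,-7.6],-1],[[0.0035,0.002,0.02],[0,0,0],-1],[[0,0,0.02],[0,0,0],-1],[[0,0,0.02],[0,0,0],-1],[[0,0,0.02],[0,0,0],-1],[[0,0,0.02],[0,0,0],-1],[[0,0,0.02],[0,0,0],-1],[[0,0,0.02],[0,0,0],-1],[[0,0,0.013],[0,0,0],-1],[[0,0,0],[0,0,0],-1]]'
python3 - <<'E'
from bench import ctrl
import cv2
f=ctrl.grab_frame("wrist");cv2.imwrite("pics/w2.png",f["color"][...,::-1])
E
```

```text
time: 3.35
tcp_pos: [0.4711, 0.012, 0.0845]
tool_rot: [-0.002, -0.058, 0.998, 0.0]
force: [0.2, 0.1, 0.1]
finger_gap: -0.0002
gripper_force: 0.0
```

View pics/w2.png

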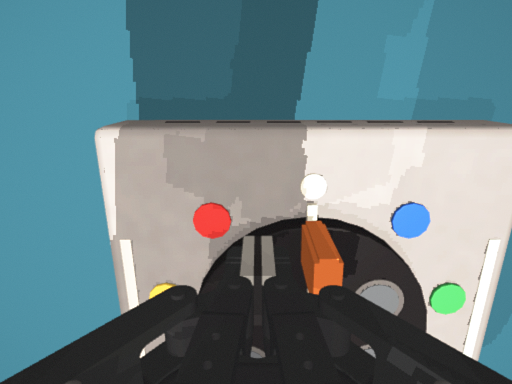

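```bash
python3 -m jog '[[[0,0.004,-0.005],[0,0,0],-1],[[0,0.004,0],[0,0,0],-1],[[0,0.004,0],[0,0,0],-1],[[0,0.004,0],[0,0,0],-1],[[0,0,0],[0,0,0],-1]]'
python3 -m jog '[[[0.001,0.0043,0],[0,0,4],-1],[[0.001,0.0043,0],[0,0,4],-1],[[0.001,0.0043,0],[0,0,4],-1]]'
```

```text
time: 3.9
tcp_pos: [0.4707, 0.028, 0.0917]
tool_rot: [0.0, -0.058, 0.998, -0.0]
force: [1.0, -2.1, 2.6]
finger_gap: -0.0005
gripper_force: 1.2
time: 4.2
tcp_pos: [0.4672, 0.04, 0.0917]
tool_rot: [0.001, 0.048, 0.999, -0.001]
force: [1.6, -4.8, 1.8]
finger_gap: 0.0001
gripper_force: 2.1
```

```bash
python3 -m jog '[[[0.001,0.0043,0],[0,0,4],-1],[[0.001,0.0043,0],[0,0,4],-1],[[0.001,0.0043,0],[0,0,4],-1],[[0.001,0.0043,0],[0,0,4],-1],[[0.001,0.0043,0],[0,0,4],-1],[[0.001,0.0043,0],[0,0,4],-1],[[0.001,0.0043,0],[0,0,4],-1]]'
python3 -m jog '[[[0.001,0.0043,0],[0,0,4],-1],[[0.001,0.0043,0],[0,0,4],-1],[[0.001,0.0043,0],[0,0,4],-1],[[0.001,0.0043,0],[0,0,4],-1],[[0.001,0.0043,0],[0,0,4],-1],[[0.001,0.0043,0],[0,0,4],-1],[[0.001,0.0043,0],[0,0,4],-1],[[0,0,0],[0,0,0],-1],[[0,0,0],[0,0,0],-1],[[0,0,0],[0,0,0],-1]]'
python3 - <<'E'
from bench import ctrl
import cv2
f=ctrl.grab_frame("wrist");cv2.imwrite("pics/w3.png",f["color"][...,::-1])
E
```

```text
time: 4.9
tcp_pos: [0.4688, 0.071, 0.091]
tool_rot: [-0.0, 0.288, 0.958, -0.0]
force: [-1.6, -3.4, 0.8]
finger_gap: -0.0001
gripper_force: 1.7
time: 5.9
tcp_pos: [0.4853, 0.0967, 0.0912]
tool_rot: [-0.0, 0.51, 0.86, -0.0]
force: [0.7, -0.2, 0.3]
finger_gap: -0.0
gripper_force: 0.0
```

View pics/w3.png

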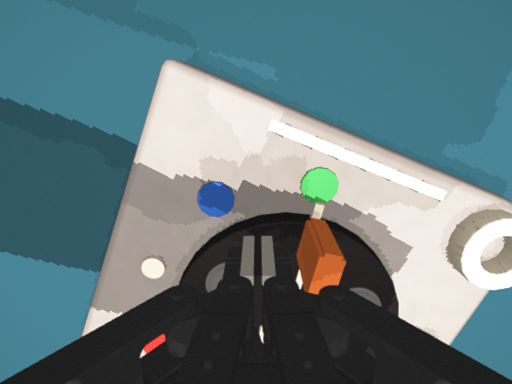

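The pointer now stands at the green mark (pointer (318,212), mark (319,185)) and the finger is clear. I rise and look at the lamp button.

```bash
python3 -m jog '[[[0,-0.004,0],[0,0,0],-1],[[0,0,-0.02],[0,0,0],-1],[[0,0,-0.02],[0,0,0],-1],[[0,0,-0.02],[0,0,0],-1],[[0,0,-0.02],[0,0,0],-1],[[0,0,-0.02],[0,0,0],-1],[[-0.021,0.015,0],[0,0,0],-1],[[-0.021,0.015,0],[0,0,0],-1],[[-0.021,0.015,0],[0,0,0],-1],[[-0.021,0.015,0],[0,0,0],-1],[[-0.021,0.015,0],[0,0,0],-1],[[-0.021,0.015,0],[0,0,0],-1],[[-0.021,0.015,0],[0,0,0],-1],[[0,0,0],[0,0,0],-1],[[0,0,0],[0,0,0],-1]]'
python3 - <<'E'
from h import *
from bench import ctrl
from scipy.spatial.transform import Rotation as Ro
s=ctrl.state();f=ctrl.grab_frame("wrist");cv2.imwrite("pics/w4.png",f["color"][...,::-1])
T=f["tool_from_camera"];Q=Ro.from_quat(s['tool_rot'],scalar_first=True).as_matrix()
Rc=Q@T[:3,:3];np.savez("pics/w4.npz",R=Rc.T,t=-Rc.T@(Q@T[:3,3]+s['tcp_pos']),mtx=f["mtx"],Q=Q,p=s['tcp_pos'])
E
```

```text
time: 7.45
tcp_pos: [0.6443, 0.0159, 0.1908]
tool_rot: [-0.001, 0.51, 0.86, -0.0]
force: [0.2, -0.2, 0.1]
finger_gap: -0.0002
gripper_force: 0.0
```

View pics/w4.png

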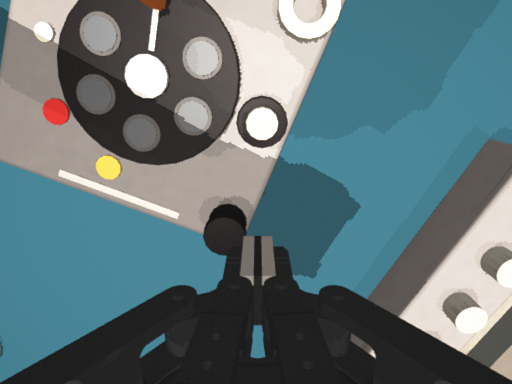

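The lamp button is at (262,124), the boss at (146,75), and the loupe at (225,228) is clear.

```bash
python3 - <<'E'
from h import *
f=np.load("pics/w4.npz");b=ray(f,146,75,.066);print('boss',b)
for z in(.055,.065,.075):
    l=ray(f,262,124,z);print(z,l,np.hypot(*(l-b)),'tool shift',(f["Q"].T@[*(l-f["p"][:2]),0])[:2])
E
```

```text
boss [0.52962443 0.05165106]
0.055 [0.62397122 0.06055558] 0.09476606667203197 tool shift [0.0489371  0.00357673]
0.065 [0.62333381 0.06147621] 0.09422304738175526 tool shift [0.05005055 0.00345809]
0.075 [0.62269641 0.06239685] 0.09369026424811117 tool shift [0.051164   0.00333945]
```

```bash
python3 -m jog '[[[0.025,0.0035,0],[0,0,0],-1],[[0.025,0,0],[0,0,0],-1],[[0,0,0.02],[0,0,0],-1],[[0,0,0.02],[0,0,0],-1],[[0,0,0.02],[0,0,0],-1],[[0,0,0.02],[0,0,0],-1],[[0,0,0.02],[0,0,0],-1],[[0,0,0],[0,0,0],-1],[[0,0,0],[0,0,0],-1]]'
for i in 1 2; do python3 -m jog '[[[0,0,0.003],[0,0,0],-1],[[0,0,0.003],[0,0,0],-1],[[0,0,0],[0,0,0],-1]]'; done
```

```text
time: 8.4
tcp_pos: [0.6231, 0.062, 0.0922]
tool_rot: [0.0, 0.51, 0.86, 0.0]
force: [0.0, -0.1, 1.0]
finger_gap: -0.0
gripper_force: 0.0
time: 8.7
tcp_pos: [0.6237, 0.0618, 0.0855]
tool_rot: [0.0, 0.51, 0.86, 0.0]
force: [-0.5, -0.1, 0.5]
finger_gap: 0.0002
gripper_force: 0.0
time: 9.0
tcp_pos: [0.6234, 0.0617, 0.0787]
tool_rot: [-0.0, 0.51, 0.86, -0.0]
force: [-0.1, -0.7, -0.2]
finger_gap: -0.0005
gripper_force: 0.0
```

```bash
for i in 1 2 3 4; do python3 -m jog '[[[0,0,0.002],[0,0,0],-1],[[0,0,0],[0,0,0],-1]]' | egrep 'pos|^force'; done
```

```text
tcp_pos: [0.6236, 0.0617, 0.077]
force: [-0.0, 0.9, 1.2]
tcp_pos: [0.6237, 0.0617, 0.0752]
force: [0.5, -0.6, -0.2]
tcp_pos: [0.6238, 0.0617, 0.0733]
force: [-0.2, 0.1, 1.9]
tcp_pos: [0.6238, 0.0618, 0.0714]
force: [-0.1, 0.2, 4.5]
```

```bash
for i in 1 2 3 4; do python3 -m jog '[[[0,0,0.001],[0,0,0],-1],[[0,0,0],[0,0,0],-1]]' | egrep 'pos|^force'; done
```

```text
tcp_pos: [0.6238, 0.0617, 0.0704]
force: [0.2, 0.3, 3.9]
tcp_pos: [0.6238, 0.0618, 0.0694]
force: [0.7, -0.1, 4.6]
tcp_pos: [0.6238, 0.0617, 0.069]
force: [-1.6, -0.7, 9.8]
tcp_pos: [0.6239, 0.0617, 0.0689]
force: [-4.3, -1.2, 14.5]
```

The button has bottomed: force is rising with no further travel. I release and check.

```bash
python3 -m jog '[[[0,0,-0.01],[0,0,0],-1],[[0,0,-0.02],[0,0,0],-1],[[0,0,-0.02],[0,0,0],-1],[[0,0,-0.02],[0,0,0],-1],[[0,0,-0.02],[0,0,0],-1],[[0,0,-0.02],[0,0,0],-1],[[-0.025,0,0],[0,0,0],-1],[[-0.025,0,0],[0,0,0],-1],[[0,0,0],[0,0,0],-1],[[0,0,0],[0,0,0],-1],[[0,0,0],[0,0,0],-1]]'
python3 - <<'E'
from bench import ctrl
import cv2,numpy as np
a=ctrl.grab_frame("wrist")["color"];b=ctrl.grab_frame("side")["color"][130:250,190:330]
cv2.imwrite("pics/end.png",np.vstack([a[:260],cv2.resize(b,(512,320))[:320]])[...,::-1])
E
```

```text
time: 11.7
tcp_pos: [0.6472, 0.0183, 0.1769]
tool_rot: [-0.0, 0.51, 0.86, -0.0]
force: [0.0, 0.3, 0.3]
finger_gap: -0.0001
gripper_force: 0.0
```

View pics/end.png

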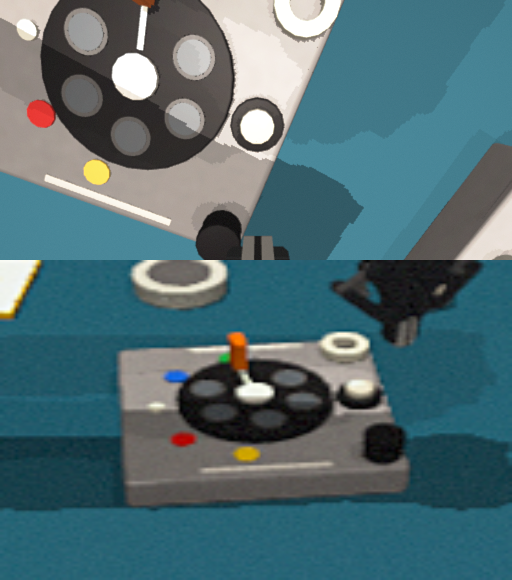

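The tab is at green (side crop (238,350), mark just behind it), the button is up, the bystanders are in place and the arm is clear.

```bash
python3 -c "
from bench import ctrl
print(ctrl.finish_job())"
```

```text
the job is handed in; nothing more can be done
None
```

I handed the job in at about 12 s: the selector pointer rests at the green mark, the lamp button was pressed to its stop and came back up, and nothing else appears to have moved; the hand-in gave no verdict.

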